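# Clamp a flat blade in the holding block

### The arm

A 6-joint arm with a two-finger parallel gripper is mounted at the origin on the work surface. World frame = base frame: x ahead of the robot, y to its left, z up, the work surface at z = 0. Lengths are in m, angles in rad, forces in N, time in s.
With the tool pointing down it reaches from about 0.35 to 0.975 m from the base axis. Payload 7.1 kg.
Tool frame: the origin (TCP) lies on the centre line of the jaws, within the pads' length; the fingertips stand 8 mm ahead of it and the grasp point (between the pads) lies 11 mm behind it (finger_overhang is the distance from the TCP to the fingertips, in m); x points along the fingers, y is the direction in which the jaws open and shut, and the axes are right-handed (so a half turn about x gives the same grasp; the last joint's range is limited). The gripper opens to 88 mm and grips with 3 to 60 N. Pads are 20 mm wide; open, the fingers measure 115 mm over their backs; the gripper's body (75 mm by 178 mm) begins 61 mm behind the grasp point.
Start: joints at [-1.316, 0.423, 1.63, -0, 1.089, -0.019], TCP at [0.169, -0.602, 0.231] pointing down, gripper open.
Joint ranges: [-3, 3], [-0.9, 2.11], [0.09, 2.58], [-1.31, 4.45], [0.11, 2.69], [-2.54, 2.54]. Speed limits (rad/s): [2.39, 2.39, 3.01, 3.14, 3.14, 3.14].

### API

Orientations are given as a unit quaternion [x, y, z, w].
In Python, from workcell import observe, grab_frame, job_done, boxes_of, landmark_of, finger_overhang gives the robot as it stands. The module is installed in compiled form; this text tells all that it offers.
- The arm moves only by the tool arm_command, never from a script. Its argument "plan" is a list of rows, each a list of 7 numbers: the turn, a rotation vector about the tool's x, y, z in rad, then the shift along the tool's x, y, z in mm, then the opening, from 0 (shut) to 1 (fully open). A call has 1 to 5 rows; each row shifts and turns the commanded pose from where the row before left it, along the tool's axes as they then stand; what a row does not reach is not made up. A row lasts 1/12 s, in which the tool goes at most 41.7 mm and 7.16 degrees, less where a joint would pass 70% of its speed; a pose out of reach is approached as far as the arm can. A call is refused whole if a number of a shift passes 41.7 or a number of a turn 0.125, either way. A call with a gripper value outside its range is refused whole. The fingers move at their own pace and stop on an object; "newtons" is the grip in N (left out, the last holds). Time passes only in rows, so rows that do not move let the fingers close. It gives the time, the measured TCP pose, the force and the opening at its end, in the units of the state.
- observe(): the state, without advancing time (a new reading comes with each control period).
- grab_frame(name): name is "side" or "top"; returns a dict with "img" (384x512x3 uint8, red, green, blue), "fx", "fy", "cx", "cy" (pixels), "position" and "attitude" of the camera in the world. Camera axes: x right, y up, looking along -z (the intrinsics and any distortion apply to the point x, -y, -z); pixel columns grow to the right and rows downward; lengths in m; the calibration is good to about 2 mm. A picture is of the moment at which its call begins. There is no depth.
- job_done(): hands the job in, once; it reports no verdict.
Trained networks look in a picture, given as the dict that the camera call returned (one of the last four; its "shot" number tells which), for a name from the list of things; names that differ only in an ending like _2 or _b are one class to them, and where a whole thing is asked for, a point or a joint stands for the part that bears it (a point fixed in the world has none). Each returns a list of dicts, best first, with "p" (0 to 1); they miss things now and then, are a little off and sometimes report something else, mostly with a low value. They report only what shows in the picture. A call takes as long as a camera call. They do not tell look-alikes from the thing itself.
- boxes_of(name, picture): "bbox" ([left, top, right, bottom] as shares, 0 to 1, of the picture: columns of its width, rows of its height, round what is visible of it).
- landmark_of(name, picture): "xy" ([column, row] as shares, 0 to 1, of the picture: columns of its width, rows of its height: a listed point, or the origin of a listed thing).
The state is a dict: "clock": time; "qpos": joint angles; "qd": joint speeds; "effort": joint torques, N m; "position": TCP position; "ee_rot": TCP orientation; "ft_force": force on the tool from outside, world axes, zero at the start; "moment": the same for the moment, N m; "gripper_width": finger opening in m.
Only numpy, scipy, OpenCV 4.12 (cv2) and the standard library are available. Lean on these libraries where they do the work, as an engineer would, in place of code of your own. Each camera call takes 0.05 s, during which the arm holds its last target. There are 200 camera calls.

### The job

Take the longer of the two flat steel blades out of the black rack and lower it, on edge, fully home into the slot of the metal clamping block; set it down gently, do not let it drop in. Then swing the block's toggle clamp arm over and down until its pad rests on the top edge of the blade. Leave the shorter blade in the rack and everything else where it stands.

Things in the scene. Friction and masses are not known exactly. Their poses are not given: they have to be found in the camera images.
- blade: The longer flat steel blade: 140 mm long (its y), 10 mm thick (its x), 60 mm high (its z), about 0.6 kg, two dark bolt holes near its ends; the two ends and faces are alike. It stands on edge in either bay of the rack (which bay varies), with its top 70 mm above the table. Origin: centre of its underside.
- short_blade: The shorter flat steel blade in the other bay of the rack: 90 x 10 x 60 mm (y x z), else like the long one; stays where it is. Origin: centre of its underside.
- rack: Black plastic rack, 130 x 170 x 30 mm, with two parallel bays along its y at x = -35 and +35 mm; each bay is 15 mm wide, 150 mm long, 20 mm deep. Does not move. Origin: centre of its underside.
- block: Aluminium clamping block, fixed, 90 mm (x) by 170 mm (y), top 40 mm above the table, on a dark foot plate 120 x 260 x 8 mm (y = -100 to +160 mm). A slot runs along its y, centred on the origin. The clamp arm's bracket (39 mm wide, up to 107 mm high) stands at y = 99 to 135 mm. Origin: centre of the underside, under the slot's middle.
- slot (a point): Middle of the slot's mouth, 40 mm above the table; axes as the block's. The slot is 13 mm wide (x), 146 mm long (y), 25 mm deep (floor 15 mm above the table), its mouth widened by 4 mm chamfers. A seated blade's top is 75 mm above the table.
- hinge (a point): Point on the clamp arm's hinge axis (along the block's x), 115 mm from the slot's middle along the block's +y, 95 mm above the table.
- grip (a point): Middle of the black rubber sleeve (20 mm thick, 55 mm long) on the outer end of the clamp arm, 110 mm from the hinge axis; the arm ends 135 mm from the axis. The steel part of the arm is 16 x 16 mm. The pad (20 mm across) is on the arm's lower side, 70 mm from the axis, its face 20 mm below the arm's centre line.
- clamp (a joint): Angle of the clamp arm (rad): 0 = arm level over the slot, pad resting on a fully seated blade; about 1.57 = arm upright; up to 1.95 = leaning back, away from the slot. Without a blade it can sink to -0.12. It starts open (1.4 to 1.9), stays by friction near upright, and drops by its weight once pushed well past upright. 
- blue_cage: Bystander: upright blue ball-cage tube with steel dots, 44 mm across, 65 mm tall. Origin: centre of its underside.
- white_cage: Bystander: upright white ball-cage tube, 42 mm across, 55 mm tall. Origin: centre of its underside.
- gas_spring: Bystander: upright black gas-spring cylinder, 48 mm across, 80 mm tall, with a steel rod 22 mm across on top, 110 mm tall in all. Origin: centre of its underside.
- yellow_box: Bystander: lying yellow plastic tool box, 130 x 34 x 29 mm, long along its x. Origin: under its middle.
Things that resemble listed ones, but are neither listed nor needed, are in the scene too. What is shaped like the blade but blue or pink is not meant.

How it is judged:
On the way:
1. the longer blade is fully home in the slot, on edge (z of blade in the frame of block between 0.01 and 0.019 m and x of blade in the frame of block between -0.005 and 0.005 m and y of blade in the frame of block between -0.008 and 0.008 m and angle between the y axis of blade and the y axis of block, either way round below 0.06 rad and angle between blade's own z axis and vertical below 0.16 rad), for 0.2 s.
At the end, for the whole second after the job is handed in: The longer blade is on the slot floor of the block (within 4 mm in height, 5 mm across, 8 mm along, 0.06 rad in line, under 0.16 rad of lean) and at rest, and the clamp arm lies on it: joint clamp between -0.06 and 0.07 rad (all of step 1 and value of joint clamp between -0.06 and 0.07 rad and linear speed of blade below 0.02 m/s); the robot touches nothing.
It fails at once if the blade drops into the slot (faster than 0.45 m/s) (linear speed of blade above 0.45 m/s and z of blade in the frame of block below 0.04 m and x of blade in the frame of block between -0.02 and 0.02 m and y of blade in the frame of block between -0.03 and 0.03 m).
It fails at once if the shorter blade is moved by over 30 mm or tipped over (distance of short_blade from where it was at the start of the episode above 0.03 m or angle between short_blade's own z axis and vertical above 0.5 rad).
It fails at once if a bystander (cage, gas spring or plastic box) is moved by over 30 mm or tipped over (distance of any of blue_cage, white_cage, gas_spring, yellow_box from where it was at the start of the episode above 0.03 m or angle between any of blue_cage, white_cage, gas_spring, yellow_box's own z axis and vertical above 0.5 rad).
It also fails if it takes over 51 s, if anything falls off the work surface, if the arm or the gripper's body presses on something with over 40 N, if the wrist force passes 120 N, or if a joint passes its speed limit or range.

## Working session

There is one attempt and no reset: what is moved stays moved. The work goes in short steps, Python scripts to look and compute and a tool call to move; the robot and the scene stay as the last step left them, time stands still between calls to the robot, and variables do not carry over. Pictures are saved under pics/ and viewed, about 8 in all and at most 12, crops included, and the job is handed in when it is done.

Besides the shell and the picture viewer there is one more tool, called after "Emit:" by a JSON object that holds its "op" and its "data", one argument or row to a line. arm_command: Moves the arm, as the interface text tells. Its arguments: {"type":"object","properties":{"plan":{"type":"array","items":{"type":"array","items":{"type":"number"}}},"newtons":{"type":"number"}},"required":["plan"]}

```bash
mkdir -p pics; cat > h.py <<'E'
import numpy as np, cv2
from workcell import *
from scipy.spatial.transform import Rotation as R
def rotm(a):
    a=np.array(a,float); return a if a.shape==(3,3) else R.from_quat(a).as_matrix()
def proj(f,P):
    P=np.atleast_2d(P); c=(P-np.array(f["position"]))@rotm(f["attitude"])
    return np.c_[f["cx"]+f["fx"]*c[:,0]/-c[:,2], f["cy"]-f["fy"]*c[:,1]/-c[:,2]]
def ray(f,u,v):
    d=rotm(f["attitude"])@np.array([(u-f["cx"])/f["fx"],-(v-f["cy"])/f["fy"],-1]); return np.array(f["position"]),d
def onz(f,u,v,z):
    p,d=ray(f,u,v); return p+d*(z-p[2])/d[2]
def save(f,n,crop=None,s=1):
    im=f["img"][:,:,::-1]
    if crop: l,t,r,b=crop; im=im[t:b,l:r]
    cv2.imwrite("pics/"+n,cv2.resize(im,None,fx=s,fy=s,interpolation=cv2.INTER_CUBIC))
E
python3 - <<'E'
from h import *
o=observe(); print(o)
print(finger_overhang() if callable(finger_overhang) else finger_overhang)
for n in("side","top"):
    f=grab_frame(n); save(f,n+"0.png",s=1.5); print(n,{k:v for k,v in f.items() if k!="img"})
    for t in("blade","short_blade","rack","block","slot","hinge","grip","blue_cage","white_cage","gas_spring","yellow_box"):
        L=landmark_of(t,f)
        print(t,[(round(d["p"],2),round(d["xy"][0]*512,1),round(d["xy"][1]*384,1)) for d in L[:4]])
E
```

```text
{'clock': 0.0, 'qpos': array([-1.31602736e+00,  4.23840014e-01,  1.63068182e+00, -4.79722570e-05,
        1.08858378e+00, -1.89571165e-02]), 'qd': array([-1.41719795e-03,  4.11645076e-05,  9.28358991e-04,  9.09858757e-04,
        3.75086164e-04, -2.11517208e-03]), 'effort': array([-2.40877627e-03, -5.44633448e+01, -2.73673189e+01,  6.42096880e-02,
        2.27437005e-02, -1.38492123e-04]), 'position': array([ 0.1688531 , -0.60120028,  0.22990541]), 'ee_rot': array([-0.70041541, -0.09701214,  0.70057109, -0.09595328]), 'ft_force': array([-1.12740111, -0.00833816,  0.08231048]), 'moment': array([ 0.02122199,  0.03100938, -0.07606927]), 'gripper_width': 0.08754921279179959}
0.008
side {'fx': 394.6032432864526, 'fy': 394.6032432864526, 'cx': 248.89070065540483, 'cy': 193.98527542545688, 'position': array([ 0.51104916, -0.86646994,  0.82056079]), 'attitude': array([ 0.39187601, -0.00887738, -0.04083031,  0.9190687 ]), 'shot': 1}
blade [(0.72, 166.7, 293.9), (0.7, 239.0, 261.1), (0.63, 245.0, 343.5)]
short_blade [(0.53, 266.9, 258.0)]
rack [(0.89, 250.6, 260.5)]
block [(0.83, 229.0, 170.7)
[... 288 characters left out ...]
157.3)]
yellow_box [(0.76, 319.3, 238.2)]
top {'fx': 456.58987986522664, 'fy': 456.58987986522664, 'cx': 250.5510952383332, 'cy': 194.55975604301753, 'position': array([ 0.44402265, -0.08814516,  1.33957243]), 'attitude': array([-0.0380141 ,  0.0288037 ,  0.71253612, -0.70001254]), 'shot': 2}
blade [(0.55, 390.6, 209.0), (0.51, 318.8, 210.1)]
short_blade [(0.51, 311.7, 186.1)]
rack [(0.63, 314.6, 197.8)]
block [(0.69, 245.2, 186.1), (0.66, 189.6, 219.8)]
slot [(0.72, 190.3, 214.1)]
hinge [(0.61, 145.4, 228.9)]
grip [(0.58, 126.1, 229.7)]
blue_cage [(0.59, 248.0, 184.6)]
white_cage [(0.53, 240.1, 153.4)]
gas_spring [(0.56, 208.9, 145.8), (0.38, 316.0, 198.7)]
yellow_box [(0.56, 297.5, 139.8)]
```

View pics/side0.png

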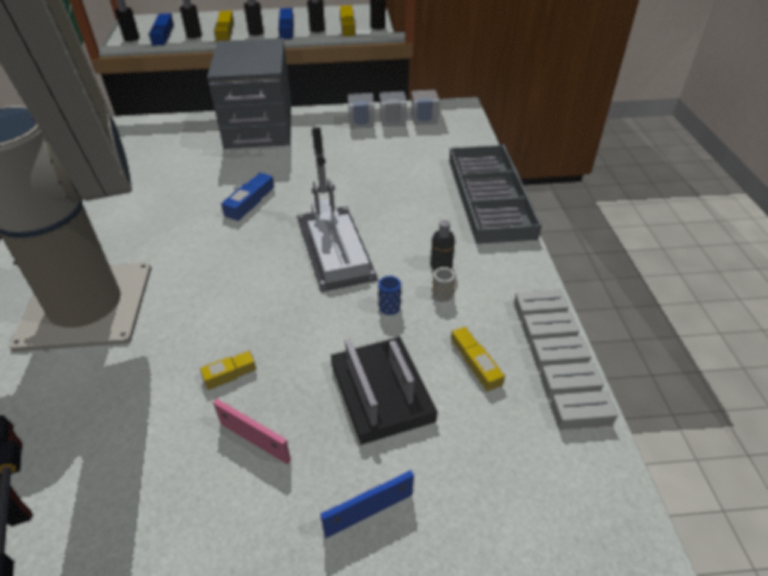

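View pics/top0.png

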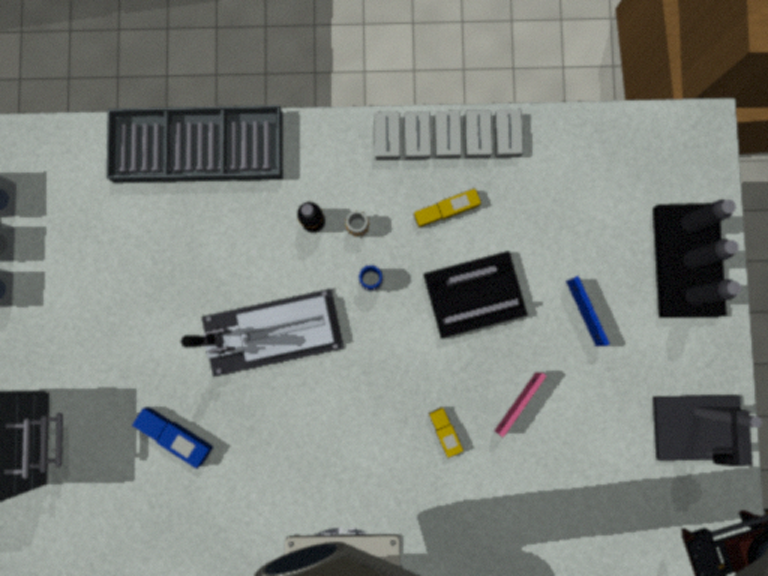

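The side view shows the rack at about (250,260), in 512-px coordinates. Things that could be taken for the blade:
- the long steel blade in the near (-x) bay, side (240,252), top (320,207)
- the short steel blade, side (267,247), top (315,182)
- the pink look-alike, side (167,287)
- the blue look-alike, side (245,335)

I choose the long steel one at top (320,207). Next is a close crop to check that choice and the measurements.

```bash
python3 - <<'E'
from h import *
f=grab_frame("top"); g=grab_frame("side")
a=cv2.resize(f["img"][160:235,270:360],None,fx=4,fy=4,interpolation=cv2.INTER_CUBIC)
b=cv2.resize(f["img"][185:260,115:235],None,fx=4,fy=4,interpolation=cv2.INTER_CUBIC)
c=np.zeros((600,800,3),np.uint8); c[:300,:360]=a; c[300:,:480]=b
d=cv2.resize(g["img"][220:295,215:295],None,fx=4,fy=4,interpolation=cv2.INTER_CUBIC); c[:300,400:720]=d
cv2.imwrite("pics/crop1.png",c[:,:,::-1])
gray=cv2.cvtColor(f["img"],cv2.COLOR_RGB2GRAY); hsv=cv2.cvtColor(f["img"],cv2.COLOR_RGB2HSV)
def blobs(m,off,z,name,minA=25):
    n,l,s,ce=cv2.connectedComponentsWithStats(m.astype(np.uint8))
    for i in range(1,n):
        if s[i,4]<minA: continue
        pts=np.argwhere(l==i)[:,::-1]+np.array(off)
        P=np.array([onz(f,u,v,z)[:2] for u,v in pts])
        r=cv2.minAreaRect((P*1000).astype(np.float32))
        print(name,s[i,4],np.round(r[0],1),np.round(r[1],1),round(r[2],1))
# rack
m=gray[165:228,278:356]; 
blobs(m<75,(278,165),.03,"rack",400)
hull=np.zeros_like(m)
cn=max(cv2.findContours((m<75).astype(np.uint8),0,2)[0],key=cv2.contourArea)
cv2.drawContours(hull,[cn],0,1,-1); hull=cv2.erode(hull,np.ones((5,5)))
blobs((m>95)&(hull>0),(278,165),.07,"blade")
m=gray[188:255,125:232]
blobs(m<95,(125,188),.008,"foot",300)
blobs(m>205,(125,188),.04,"alu",50)
E
```

```text
rack 2416 [ 560.2 -262.2] [129.7 172.2] 13.8
blade 88 [ 595.3 -252.9] [ 8.1 86.9] 13.9
blade 146 [ 526.5 -266.5] [  8.4 136.6] 13.9
foot 1555 [492.1 147.9] [119.6 298.8] 11.2
```

View pics/crop1.png

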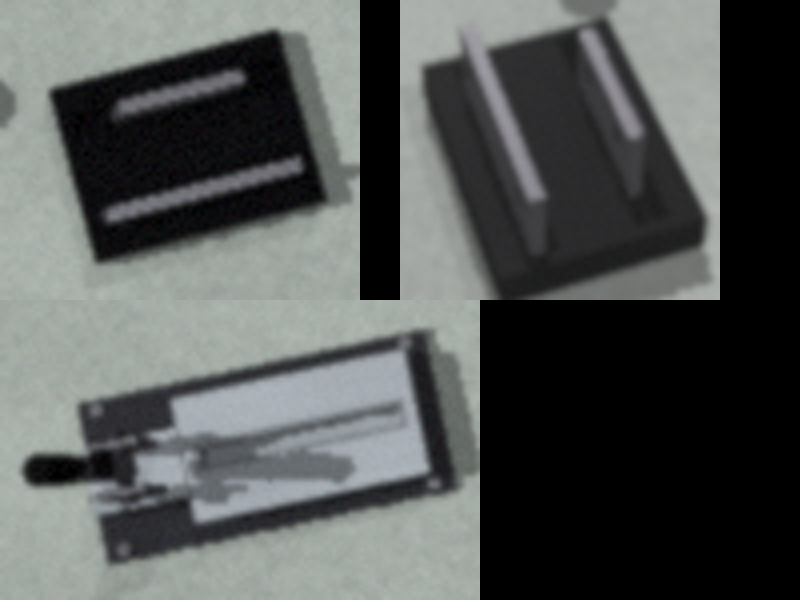

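The crop confirms the choice. The near-bay blade is about 137 mm long against 87 mm for the other, and the block lies with its clamp end at image left (+y). Next I refine both poses by fitting model edges in both cameras.

```bash
cat > fit.py <<'E'
from h import *
from scipy.ndimage import map_coordinates, gaussian_filter
from scipy.optimize import minimize
def gr(f): return gaussian_filter(cv2.cvtColor(f["img"],cv2.COLOR_RGB2GRAY).astype(float),.6)
def pose(p,Q):
    c,s=np.cos(p[2]),np.sin(p[2]); return np.c_[p[0]+c*Q[:,0]-s*Q[:,1],p[1]+s*Q[:,0]+c*Q[:,1],Q[:,2]]
def rect(x0,x1,y0,y1,z,sign,d=.0045,n=40):
    t=np.linspace(.03,.97,n); E=[]
    for a,b,nx,ny in(((x0,y0),(x1,y0),0,-1),((x1,y0),(x1,y1),1,0),((x1,y1),(x0,y1),0,1),((x0,y1),(x0,y0),-1,0)):
        L=np.hypot(b[0]-a[0],b[1]-a[1])
        P=np.c_[a[0]+t*(b[0]-a[0]),a[1]+t*(b[1]-a[1]),0*t+z]; N=np.array([nx,ny,0])*d
        E.append((P-N,P+N,sign*L))
    return E
def fit(views,edges,p0,rng):
    G=[(f,gr(f)) for f in views]
    def cost(q):
        p=np.array(q)*[.001,.001,.01]+p0; c=0
        for f,g in G:
            for i,o,w in edges:
                a=proj(f,pose(p,i)); b=proj(f,pose(p,o))
                s=lambda k: map_coordinates(g,[k[:,1],k[:,0]],order=1,mode="nearest")
                c-=w*np.clip(s(a)-s(b),-90,90).mean() if w>0 else -abs(w)*np.clip(s(b)-s(a),-90,90).mean()*-1*-1
        return c
    best=min((minimize(cost,s,method="Nelder-Mead",options=dict(initial_simplex=np.array(s)+np.array([[0,0,0],[4,0,0],[0,4,0],[0,0,3]]))) for s in [(0,0,0),(-4,-4,-2),(4,4,2),(4,-4,0)]),key=lambda r:r.fun)
    return best.x*[.001,.001,.01]+p0,best.fun
E
python3 - <<'E'
from fit import *
f=grab_frame("top"); g=grab_frame("side")
y=np.radians(13.8)
BL=rect(-.045,.045,-.085,.085,.04,1)[:2]+rect(-.045,.045,-.085,.085,.04,1)[3:]+rect(-.06,.06,-.1,.16,.008,-1)
RK=rect(-.065,.065,-.085,.085,.03,-1); LB=rect(-.005,.005,-.07,.07,.07,1)
for nm,E,p0 in(("block",BL,[.48,.117,np.radians(11.2)]),("rack",RK,[.560,-.262,y]),("blade",LB,[.5265,-.2665,y])):
    for s in(1,):
        for n,v in(("top",[f]),("side",[g]),("both",[f,g])):
            p,c=fit(v,E,np.array(p0),0); print(nm,n,np.round(p[:2]*1000,1),round(np.degrees(p[2]),2),round(c,3))
for t,z,vs in(("slot",.04,0),("hinge",.095,0),("blue_cage",0,0),("white_cage",0,0),("gas_spring",0,0),("yellow_box",0,0)):
    for F in(f,g):
        L=landmark_of(t,F)
        if L: print(t,np.round(onz(F,L[0]["xy"][0]*512,L[0]["xy"][1]*384,z)[:2]*1000,0))
F=[landmark_of("grip",k)[0]["xy"] for k in(f,g)]
A=[];b=[]
for k,x in zip((f,g),F):
    p,d=ray(k,x[0]*512,x[1]*384); d/=np.linalg.norm(d); M=np.eye(3)-np.outer(d,d); A.append(M); b.append(M@p)
print("grip",np.linalg.lstsq(np.vstack(A),np.hstack(b),rcond=None)[0].round(3))
E
```

```text
block top [490.2 114.9] 11.42 -17.103
block side [507.9 158.8] -7.62 -13.226
block both [491.  115.5] 12.23 -26.182
rack top [ 578.8 -227.9] 14.3 -13.921
rack side [ 588.5 -238.3] 12.47 -10.628
rack both [ 580.5 -226. ] 12.55 -18.161
blade top [ 526.2 -266. ] 13.86 -26.262
blade side [ 527.7 -273.8] 13.54 -20.921
blade both [ 526.5 -267.5] 13.55 -46.667
slot [500. 108.]
slot [495. 122.]
hinge [475. 219.]
hinge [478. 215.]
blue_cage [477. 291.]
blue_cage [594. -59.]
white_cage [694. -44.]
gas_spring [721.  47.]
gas_spring [718.  64.]
yellow_box [ 738. -208.]
yellow_box [ 739. -212.]
grip [0.477 0.236 0.199]
```

```bash
sed -i 's/^\( *c-=\).*/\1w*np.clip(s(a)-s(b),-90,90).mean()/' fit.py
python3 - <<'E'
from fit import *
f=grab_frame("top"); g=grab_frame("side")
y=np.radians(13.8)
a=rect(-.045,.045,-.085,.085,.04,1)
BL=a[:2]+a[3:]+rect(-.06,.06,-.1,.16,.008,-1)
RK=rect(-.065,.065,-.085,.085,.03,-1); LB=rect(-.005,.005,-.07,.07,.07,1)
for nm,E,p0 in(("block",BL,[.49,.117,np.radians(11.5)]),("rack",RK,[.560,-.262,y]),("blade",LB,[.5265,-.2665,y])):
    for n,v in(("top",[f]),("side",[g]),("both",[f,g])):
        p,c=fit(v,E,np.array(p0),0); print(nm,n,np.round(p[:2]*1000,1),round(np.degrees(p[2]),2),round(c,3))
E
```

```text
block top [501.3 101.9] 11.17 -99.67
block side [501.6  99.6] 10.82 -59.616
block both [501.4 101.2] 10.91 -158.651
rack top [ 560.1 -262.4] 14.21 -52.849
rack side [ 558.2 -263.5] 13.42 -34.457
rack both [ 558.2 -263.1] 13.48 -86.977
blade top [ 526.2 -265.8] 13.93 -26.264
blade side [ 527.7 -273.8] 13.55 -20.933
blade both [ 526.5 -267.5] 13.56 -46.638
```

```bash
cat > plan.py <<'E'
from h import *
def tgt_rot(yaw):  # tool x down, tool y along ±block x at yaw, whichever nearer
    c,s=np.cos(yaw),np.sin(yaw); X=np.array([0,0,-1.]); Ms=[]
    for k in(1,-1):
        Y=k*np.array([c,s,0]); Ms.append(np.c_[X,Y,np.cross(X,Y)])
    return Ms
def plan(pos,yaw,n=None,flip=None,o=None):
    o=o or observe(); M0=R.from_quat(o["ee_rot"]); p=np.array(o["position"])
    c=sorted(tgt_rot(yaw),key=lambda m:(M0.inv()*R.from_matrix(m)).magnitude())
    T=R.from_matrix(c[1 if flip else 0]); rv=(M0.inv()*T).as_rotvec(); d=np.array(pos)-p
    n=n or int(np.ceil(max(np.linalg.norm(d)/.040,np.linalg.norm(rv)/.118)))
    print("n",n,"rv",rv.round(3),"d mm",(d*1000).round(1),"q6",o["qpos"][5].round(2))
    for i in range(n):
        M=M0*R.from_rotvec(rv*i/n); s=M.inv().apply(d/n)*1000
        print(np.round(rv/n,4).tolist(),s.round(1).tolist())
E
python3 - <<'E'
from plan import *
o=observe(); print(R.from_quat(o["ee_rot"]).as_matrix().round(2))
plan([.5265,-.267,.20],np.radians(13.7))
E
```

```text
[[ 0.    0.27 -0.96]
 [-0.   -0.96 -0.27]
 [-1.    0.    0.  ]]
n 14 rv [-1.536  0.    -0.   ] d mm [357.5 334.7 -30.7] q6 -0.02
[-0.1097, 0.0, -0.0] [2.2, -16.1, -31.0]
[-0.1097, 0.0, -0.0] [2.2, -12.6, -32.6]
[-0.1097, 0.0, -0.0] [2.2, -9.0, -33.8]
[-0.1097, 0.0, -0.0] [2.2, -5.2, -34.6]
[-0.1097, 0.0, -0.0] [2.2, -1.4, -35.0]
[-0.1097, 0.0, -0.0] [2.2, 2.4, -34.9]
[-0.1097, 0.0, -0.0] [2.2, 6.2, -34.4]
[-0.1097, 0.0, -0.0] [2.2, 10.0, -33.5]
[-0.1097, 0.0, -0.0] [2.2, 13.6, -32.2]
[-0.1097, 0.0, -0.0] [2.2, 17.0, -30.5]
[-0.1097, 0.0, -0.0] [2.2, 20.3, -28.5]
[-0.1097, 0.0, -0.0] [2.2, 23.3, -26.1]
[-0.1097, 0.0, -0.0] [2.2, 26.0, -23.4]
[-0.1097, 0.0, -0.0] [2.2, 28.4, -20.4]
```

Emit:
{"op": "arm_command", "data": {
  "plan": [
    [-0.11,0,0,2,-16,-31,0.6],
    [-0.11,0,0,2,-12.5,-32.5,0.6],
    [-0.11,0,0,2,-9,-34,0.6],
    [-0.11,0,0,2,-5,-34.5,0.6],
    [-0.11,0,0,2,-1.5,-35,0.6]
  ],
  "newtons": 40
}}

```text
clock: 2.62
position: [0.2976, -0.4813, 0.2207]
ee_rot: [0.647, 0.285, -0.647, 0.285]
ft_force: [0.0, -0.1, 0.3]
gripper_width: 0.058
```

Emit:
{"op": "arm_command", "data": {
  "plan": [
    [-0.11,0,0,2,2.5,-35,0.6],
    [-0.11,0,0,2,6,-34.5,0.6],
    [-0.11,0,0,2,10,-33.5,0.6],
    [-0.11,0,0,2,13.5,-32,0.6],
    [-0.11,0,0,2,17,-30.5,0.6]
  ]
}}

```text
clock: 3.03
position: [0.425, -0.3613, 0.2108]
ee_rot: [0.546, 0.45, -0.546, 0.45]
ft_force: [-0.3, -0.7, -0.2]
gripper_width: 0.0528
```

Emit:
{"op": "arm_command", "data": {
  "plan": [
    [-0.11,0,0,2,20,-28.5,0.6],
    [-0.11,0,0,2,23,-26,0.6],
    [-0.11,0,0,2,26,-23.5,0.6],
    [-0.11,0,0,2,28,-20.5,0.6],
    [0,0,0,0,0,0,0.6]
  ]
}}

```text
clock: 3.45
position: [0.5283, -0.2629, 0.2025]
ee_rot: [0.434, 0.559, -0.433, 0.559]
ft_force: [-0.4, -0.4, -0.4]
gripper_width: 0.0528
```

```bash
python3 - <<'E'
from plan import *
plan([.5265,-.267,.10],np.radians(13.7))
o=observe();print(o["position"],o["qpos"],o["ft_force"],o["gripper_width"])
g=grab_frame("side"); save(g,"a1.png",(190,170,340,300),4)
for t in("blade","rack"):print([(d["p"],np.array(d["xy"])*[512,384]) for d in landmark_of(t,g)])
E
```

```text
n 3 rv [ 0.013 -0.    -0.002] d mm [  -1.8   -4.1 -102.5] q6 -0.74
[0.0044, -0.0001, -0.0006] [34.2, -1.0, 1.2]
[0.0044, -0.0001, -0.0006] [34.2, -1.0, 1.2]
[0.0044, -0.0001, -0.0006] [34.2, -0.9, 1.2]
[ 0.52832273 -0.26291071  0.20254908] [-4.82607862e-01  4.05426674e-01  1.73194806e+00  1.59899649e-03
  1.00298958e+00 -7.35677106e-01] [-0.44133545 -0.43964367 -0.38312603] 0.05282778249197343
[(0.96, array([244.6848, 343.296 ])), (0.82, array([242.7904, 260.8128])), (0.63, array([170.5984, 292.1856]))]
[(0.91, array([248.4224, 261.888 ]))]
```

Emit:
{"op": "arm_command", "data": {
  "plan": [
    [0.006,0,0,35,-1.5,1.5,0.6],
    [0.006,0,0,35,-1,1.5,0.6],
    [0,0,0,30,0,1,0.6],
    [0,0,0,28,0,0,0.6],
    [0,0,0,20,0,0,0.6]
  ]
}}

```text
clock: 4.02
position: [0.521, -0.2719, 0.0524]
ee_rot: [0.44, 0.554, -0.44, 0.553]
ft_force: [-1.1, 0.1, 0.7]
gripper_width: 0.0527
```

```bash
python3 - <<'E'
from plan import *
plan([.5265,-.267,.048],np.radians(13.7),1)
o=observe();print(o["position"],o["ft_force"])
g=grab_frame("side"); f=grab_frame("top")
a=cv2.resize(g["img"][170:300,190:340],None,fx=4,fy=4,interpolation=cv2.INTER_CUBIC)
cv2.imwrite("pics/a2.png",a[:,:,::-1])
E
```

```text
n 1 rv [-0.012 -0.002  0.002] d mm [ 5.5  4.9 -4.4] q6 -0.73
[-0.0117, -0.0015, 0.002] [4.4, 6.5, -3.6]
[ 0.52099351 -0.27193117  0.05244378] [-1.10590518  0.0871058   0.67795664]
```

View pics/a2.png

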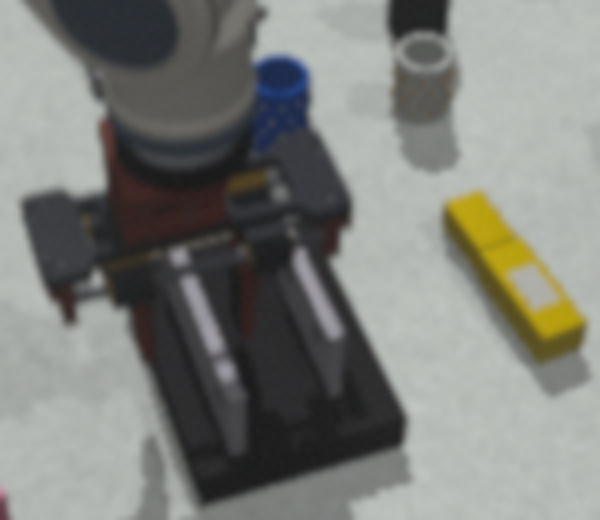

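The picture shows the jaws straddling the long blade, at crop (205,330). The short blade, at (320,310), is clear of the fingers. I centre the jaws and close.

```bash
python3 - <<'E'
from plan import *
plan([.5265,-.267,.048],np.radians(13.7),1)
E
```

```text
n 1 rv [-0.011 -0.004  0.005] d mm [ 6.6  4.1 -3.6] q6 -0.73
[-0.0112, -0.0043, 0.005] [3.6, 7.4, -2.5]
```

Emit:
{"op": "arm_command", "data": {
  "plan": [
    [-0.011,0,0,3.5,6.5,-3,0.6],
    [0,0,0,0,0,0,0.6],
    [0,0,0,0,0,0,0.6]
  ]
}}

```text
clock: 4.37
position: [0.53, -0.2672, 0.0528]
ee_rot: [0.436, 0.556, -0.436, 0.558]
ft_force: [-1.5, -0.5, 0.0]
gripper_width: 0.0528
```

```bash
python3 - <<'E'
from plan import *
plan([.5265,-.267,.048],np.radians(13.7),1)
print(observe()["ft_force"])
E
```

```text
n 1 rv [ 0.003  0.002 -0.002] d mm [-3.5  0.2 -4.8] q6 -0.73
[0.0027, 0.0018, -0.002] [4.8, -3.4, -1.0]
[-1.46422221 -0.46373902  0.04337755]
```

```bash
python3 - <<'E'
from h import *
for i in range(5):
    o=observe(); print((o["position"]*1000).round(1),o["clock"],o["qpos"].round(4),o["ft_force"].round(1)); grab_frame("side")
E
```

```text
[ 530.  -267.2   52.8] 4.3667 [-0.487   0.6251  1.7926 -0.      0.7212 -0.7288] [-1.5 -0.5  0. ]
[ 529.9 -267.1   52.8] 4.4167 [-0.487   0.6249  1.7928 -0.      0.7211 -0.7288] [-0.3 -0.5  1. ]
[ 529.7 -267.1   52.7] 4.4667 [-4.8700e-01  6.2500e-01  1.7931e+00 -1.0000e-04  7.2100e-01 -7.2890e-01] [-0.4  0.3  0.3]
[ 529.6 -267.    52.5] 4.5167 [-4.8690e-01  6.2520e-01  1.7933e+00 -1.0000e-04  7.2090e-01 -7.2890e-01] [-0.2  0.1  0.1]
[ 529.4 -266.8   52.3] 4.5667 [-0.4869  0.6255  1.7936 -0.      0.7208 -0.7289] [-0.1 -0.4 -0.5]
```

Emit:
{"op": "arm_command", "data": {
  "plan": [
    [0,0,0,2,-1,0,0.6],
    [0,0,0,0,0,0,0.3],
    [0,0,0,0,0,0,0],
    [0,0,0,0,0,0,0],
    [0,0,0,0,0,0,0]
  ],
  "newtons": 40
}}

```text
clock: 5.03
position: [0.5279, -0.2668, 0.0491]
ee_rot: [0.436, 0.557, -0.436, 0.557]
ft_force: [-0.9, -0.1, -1.1]
gripper_width: 0.0294
```

Emit:
{"op": "arm_command", "data": {
  "plan": [
    [0,0,0,0,0,0,0],
    [0,0,0,0,0,0,0],
    [0,0,0,0,0,0,0],
    [0,0,0,0,0,0,0]
  ],
  "newtons": 50
}}

```text
clock: 5.37
position: [0.5277, -0.2668, 0.0491]
ee_rot: [0.436, 0.557, -0.436, 0.557]
ft_force: [-1.0, -0.1, 0.3]
gripper_width: 0.0101
```

Emit:
{"op": "arm_command", "data": {
  "plan": [
    [0,0,0,-10,0,0,0],
    [0,0,0,-25,0,0,0],
    [0,0,0,-40,0,0,0],
    [0,0,0,-40,0,0,0],
    [0,0,0,-30,0,0,0]
  ]
}}

```text
clock: 5.78
position: [0.5278, -0.2667, 0.1968]
ee_rot: [0.436, 0.557, -0.436, 0.557]
ft_force: [1.0, 0.1, -7.1]
gripper_width: 0.0101
```

```bash
python3 - <<'E'
from plan import *
o=observe(); print(o["position"],o["gripper_width"],o["ft_force"])
plan([.5014,.1015,.195],np.radians(11))
E
```

```text
[ 0.52778097 -0.26670016  0.19677582] 0.010104503155443345 [ 1.00940701  0.06918676 -7.10306867]
n 10 rv [ 0.05  0.   -0.  ] d mm [-26.4 368.2  -1.8] q6 -0.73
[0.005, 0.0, -0.0] [0.2, 6.3, -36.4]
[0.005, 0.0, -0.0] [0.2, 6.1, -36.4]
[0.005, 0.0, -0.0] [0.2, 5.9, -36.4]
[0.005, 0.0, -0.0] [0.2, 5.7, -36.5]
[0.005, 0.0, -0.0] [0.2, 5.5, -36.5]
[0.005, 0.0, -0.0] [0.2, 5.3, -36.5]
[0.005, 0.0, -0.0] [0.2, 5.2, -36.6]
[0.005, 0.0, -0.0] [0.2, 5.0, -36.6]
[0.005, 0.0, -0.0] [0.2, 4.8, -36.6]
[0.005, 0.0, -0.0] [0.2, 4.6, -36.6]
```

Emit:
{"op": "arm_command", "data": {
  "plan": [
    [0.005,0,0,0,3,-18,0],
    [0.005,0,0,0,6,-36,0],
    [0.005,0,0,0,6,-36.5,0],
    [0.005,0,0,0,6,-36.5,0],
    [0.005,0,0,0,5.5,-36.5,0]
  ]
}}

```text
clock: 6.2
position: [0.515, -0.0999, 0.1941]
ee_rot: [0.443, 0.551, -0.443, 0.55]
ft_force: [1.0, 1.0, -6.9]
gripper_width: 0.0098
```

Emit:
{"op": "arm_command", "data": {
  "plan": [
    [0.005,0,0,0,5.5,-36.5,0],
    [0.005,0,0,0,5.5,-36.5,0],
    [0.005,0,0,0,5,-36.5,0],
    [0.005,0,0,0,5,-36.5,0],
    [0.005,0,0,0,5,-36.5,0]
  ]
}}

```text
clock: 6.62
position: [0.5029, 0.084, 0.1941]
ee_rot: [0.45, 0.546, -0.45, 0.545]
ft_force: [0.8, -0.3, -6.7]
gripper_width: 0.0096
```

Emit:
{"op": "arm_command", "data": {
  "plan": [
    [0,0,0,0,2,-18,0],
    [0,0,0,0,0,0,0],
    [0,0,0,0,0,0,0],
    [0,0,0,0,0,0,0]
  ]
}}

```text
clock: 6.95
position: [0.5022, 0.1, 0.194]
ee_rot: [0.449, 0.546, -0.45, 0.546]
ft_force: [0.1, -1.1, -6.9]
gripper_width: 0.0096
```

```bash
python3 - <<'E'
from plan import *
o=observe(); print(o["position"],o["gripper_width"],o["ft_force"])
plan([.5014,.1015,.115],np.radians(11),3)
f=grab_frame("top"); g=grab_frame("side")
c=np.zeros((600,800,3),np.uint8)
c[:300,:480]=cv2.resize(f["img"][185:260,115:235],None,fx=4,fy=4,interpolation=cv2.INTER_CUBIC)
c[300:,:480]=cv2.resize(g["img"][110:210,160:320],None,fx=3,fy=3,interpolation=cv2.INTER_CUBIC)
cv2.imwrite("pics/b1.png",c[:,:480,::-1])
E
```

```text
[0.50219619 0.10000802 0.19399078] 0.009634501866262291 [ 0.0827753  -1.11465268 -6.86885871]
n 3 rv [0.    0.    0.001] d mm [ -0.8   1.5 -79. ] q6 -0.02
[0.0002, 0.0001, 0.0004] [26.3, -0.1, -0.5]
[0.0002, 0.0001, 0.0004] [26.3, -0.1, -0.5]
[0.0002, 0.0001, 0.0004] [26.3, -0.2, -0.5]
```

View pics/b1.png

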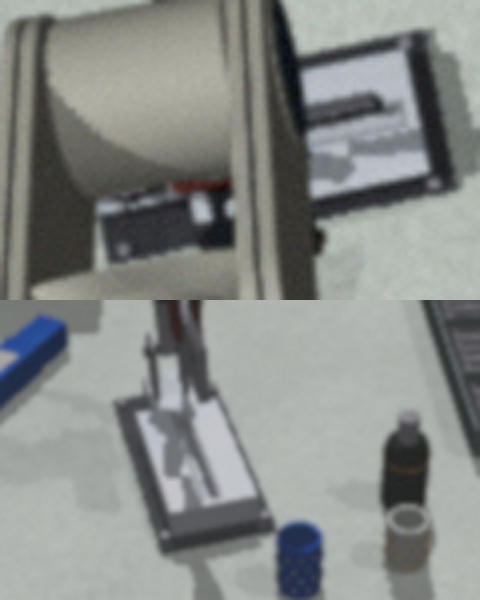

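The top crop shows the held blade's end at (383,101), above the slot end at (405,102). The clamp is still leaning back. I descend to just above the mouth and check there.

Emit:
{"op": "arm_command", "data": {
  "plan": [
    [0,0,0,20,0,-0.5,0],
    [0,0,0,30,0,-0.5,0],
    [0,0,0,28,0,-0.5,0],
    [0,0,0,10,0,0,0],
    [0,0,0,0,0,0,0]
  ]
}}

```text
clock: 7.47
position: [0.5006, 0.1006, 0.1039]
ee_rot: [0.449, 0.547, -0.452, 0.544]
ft_force: [-0.6, -0.3, -6.6]
gripper_width: 0.0098
```

```bash
python3 - <<'E'
from fit import *
o=observe(); print(o["position"],o["gripper_width"],o["ft_force"])
f=grab_frame("top"); g=grab_frame("side"); o=observe(); print(o["position"],R.from_quat(o["ee_rot"]).as_matrix().round(3).tolist())
ox,oy,oz=o["position"]; yaw=np.radians(11)
bl=lambda Q:pose([ox,oy,yaw],np.array(Q,float))
zt=oz+.021; zb=oz-.039
sl=lambda Q:pose([.5014,.1015,yaw],np.array(Q,float))
c=np.zeros((600,720,3),np.uint8)
def view(F,box,s):
    l,t,r,b=box; im=cv2.resize(F["img"][t:b,l:r],None,fx=s,fy=s,interpolation=cv2.INTER_CUBIC)
    def dr(Q,col):
        p=(proj(F,Q)-[l,t]+.5)*s-.5; cv2.polylines(im,[p.round().astype(int)],True,col,1)
    dr(bl([[-.005,-.07,zt],[.005,-.07,zt],[.005,.07,zt],[-.005,.07,zt]]),(255,0,0))
    dr(bl([[-.005,-.07,zb],[.005,-.07,zb],[.005,-.07,zt],[-.005,-.07,zt]]),(255,160,0))
    dr(sl([[-.0065,-.073,.04],[.0065,-.073,.04],[.0065,.073,.04],[-.0065,.073,.04]]),(0,200,0))
    dr(sl([[-.045,-.085,.04],[.045,-.085,.04],[.045,.085,.04],[-.045,.085,.04]]),(0,0,255))
    return im
a=view(f,(175,190,235,240),6); b=view(g,(190,120,290,195),6)
cv2.imwrite("pics/c1.png",np.vstack([np.pad(a,((0,0),(0,600-a.shape[1]),(0,0))),b])[:,:,::-1][:750])
im=cv2.imread("pics/c1.png"); cv2.imwrite("pics/c1.png",cv2.resize(im,None,fx=.8,fy=.8))
E
```

```text
[0.50059558 0.10064371 0.10390514] 0.00980273788342253 [-0.62105939 -0.25627393 -6.61444178]
[0.50302282 0.10139886 0.1066818 ] [[0.0, 0.982, 0.19], [0.0, 0.19, -0.982], [-1.0, 0.0, 0.0]]
```

View pics/c1.png

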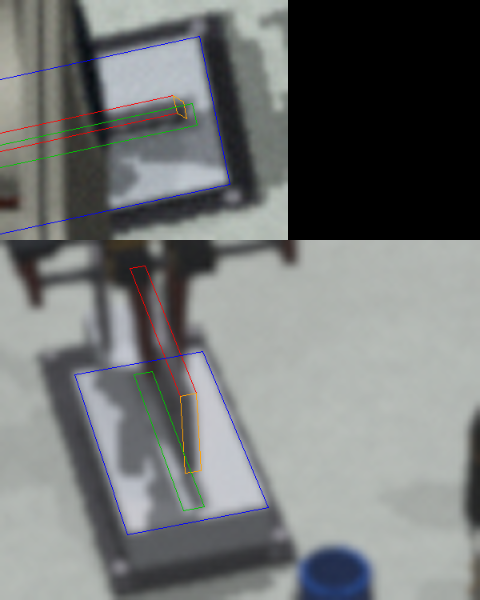

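```bash
python3 - <<'E'
from h import *
f=grab_frame("top"); g=grab_frame("side"); o=observe(); print(o["position"])
def e(F,l,t,r,b,s):
    im=F["img"][t:b,l:r].astype(float); im=np.clip((im/255)**.6*255,0,255).astype(np.uint8)
    return cv2.resize(im,None,fx=s,fy=s,interpolation=cv2.INTER_CUBIC)
a=e(f,193,198,223,223,13); b=e(g,205,140,250,190,8)
c=np.zeros((400,760,3),np.uint8); c[:a.shape[0],:a.shape[1]]=a; c[:b.shape[0],395:395+b.shape[1]]=b
cv2.imwrite("pics/c2.png",c[:,:,::-1])
E
```

```text
[0.50385643 0.1018112  0.10769373]
```

View pics/c2.png

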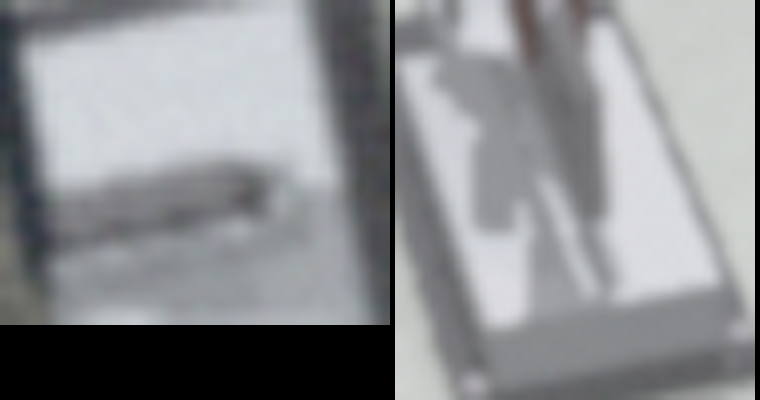

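The overlays fit: the predicted blade end corners lie within 1 px of those seen at (585..605,215), and the block outline matches in both views. I wait for the arm to settle, then trim the position above the mouth.

Emit:
{"op": "arm_command", "data": {
  "plan": [
    [0,0,0,5,-2,0,0],
    [0,0,0,5,0,0,0],
    [0,0,0,3,0,0,0],
    [0,0,0,0,0,0,0],
    [0,0,0,0,0,0,0]
  ]
}}

```text
clock: 8.08
position: [0.5003, 0.1015, 0.093]
ee_rot: [0.45, 0.546, -0.45, 0.546]
ft_force: [0.3, 0.4, -6.9]
gripper_width: 0.0098
```

Emit:
{"op": "arm_command", "data": {
  "plan": [
    [0,0,0,0,0,0,0],
    [0,0,0,0,0,0,0],
    [0,0,0,0,0,0,0],
    [0,0,0,0,0,0,0],
    [0,0,0,0,0,0,0]
  ]
}}

```text
clock: 8.5
position: [0.5005, 0.1015, 0.0932]
ee_rot: [0.45, 0.546, -0.45, 0.546]
ft_force: [-0.4, -0.0, -6.9]
gripper_width: 0.0098
```

```bash
python3 - <<'E'
from plan import *
plan([.5014,.1015,.084],np.radians(11),1)
print(observe()["ft_force"],observe()["moment"])
E
```

```text
n 1 rv [ 0. -0. -0.] d mm [ 0.9 -0.  -9.2] q6 -0.02
[0.0, -0.0, -0.0001] [9.2, 0.8, 0.2]
[-0.36184392 -0.02215276 -6.88886496] [ 0.01839049 -0.07412996  0.04244582]
```

Emit:
{"op": "arm_command", "data": {
  "plan": [
    [0,0,0,5,1,0,0],
    [0,0,0,5,0,0,0],
    [0,0,0,4,0,0,0],
    [0,0,0,3,0,0,0],
    [0,0,0,0,0,0,0]
  ]
}}

```text
clock: 8.92
position: [0.5008, 0.1016, 0.0752]
ee_rot: [0.449, 0.546, -0.45, 0.545]
ft_force: [-0.8, -0.3, -6.0]
gripper_width: 0.0098
```

Emit:
{"op": "arm_command", "data": {
  "plan": [
    [0,0,0,3,0,0,0],
    [0,0,0,3,0,0,0],
    [0,0,0,2,0,0,0],
    [0,0,0,0,0,0,0]
  ]
}}

```text
clock: 9.25
position: [0.5012, 0.1016, 0.0677]
ee_rot: [0.45, 0.546, -0.45, 0.545]
ft_force: [-0.9, -0.6, -7.1]
gripper_width: 0.0098
```

Emit:
{"op": "arm_command", "data": {
  "plan": [
    [0,0,0,3,0,0,0],
    [0,0,0,3,0,0,0],
    [0,0,0,3,0,0,0],
    [0,0,0,1,0,0,0],
    [0,0,0,0,0,0,0]
  ]
}}

```text
clock: 9.67
position: [0.5012, 0.1017, 0.0578]
ee_rot: [0.45, 0.546, -0.45, 0.545]
ft_force: [-0.4, -0.7, -6.5]
gripper_width: 0.0097
```

Emit:
{"op": "arm_command", "data": {
  "plan": [
    [0,0,0,1,0,0,0],
    [0,0,0,1,0,0,0],
    [0,0,0,1,0,0,0],
    [0,0,0,0,0,0,0],
    [0,0,0,0,0,0,0]
  ]
}}

```text
clock: 10.08
position: [0.5015, 0.1017, 0.0552]
ee_rot: [0.45, 0.546, -0.45, 0.546]
ft_force: [-0.4, 0.7, -6.7]
gripper_width: 0.0096
```

Emit:
{"op": "arm_command", "data": {
  "plan": [
    [0,0,0,1,0,0,0],
    [0,0,0,0.5,0,0,0],
    [0,0,0,0.5,0,0,0],
    [0,0,0,0,0,0,0],
    [0,0,0,0,0,0,0]
  ]
}}

```text
clock: 10.5
position: [0.5017, 0.1017, 0.0541]
ee_rot: [0.45, 0.545, -0.45, 0.546]
ft_force: [-2.7, -1.5, 6.1]
gripper_width: 0.0097
```

Floor contact came at TCP z 0.054, as predicted: the force went from -6.7 to +6.1 N. I release gently and rise.

Emit:
{"op": "arm_command", "data": {
  "plan": [
    [0,0,0,0,0,0,0.15],
    [0,0,0,0,0,0,0.3],
    [0,0,0,0,0,0,0.4],
    [0,0,0,0,0,0,0.4],
    [0,0,0,0,0,0,0.4]
  ]
}}

```text
clock: 10.92
position: [0.5017, 0.1018, 0.0532]
ee_rot: [0.45, 0.546, -0.45, 0.546]
ft_force: [-0.0, 0.3, -1.8]
gripper_width: 0.0341
```

Emit:
{"op": "arm_command", "data": {
  "plan": [
    [0,0,0,-5,0,0,0.4],
    [0,0,0,-15,0,0,0.4],
    [0,0,0,-40,0,0,0.4],
    [0,0,0,-40,0,0,0.4],
    [0,0,0,-40,0,0,0.4]
  ]
}}

```text
clock: 11.33
position: [0.5008, 0.1016, 0.1947]
ee_rot: [0.449, 0.546, -0.45, 0.545]
ft_force: [2.6, 0.2, 0.1]
gripper_width: 0.0352
```

Emit:
{"op": "arm_command", "data": {
  "plan": [
    [0,0,0,-40,0,0,0.2],
    [0,0,0,-40,0,20,0],
    [0,0,0,-10,0,30,0],
    [0,0,0,0,0,20,0],
    [0,0,0,0,0,0,0]
  ]
}}

```text
clock: 11.75
position: [0.5156, 0.0319, 0.2823]
ee_rot: [0.451, 0.544, -0.45, 0.546]
ft_force: [-0.2, 0.5, -0.9]
gripper_width: 0.0054
```

```bash
python3 - <<'E'
from fit import *
f=grab_frame("top"); g=grab_frame("side"); o=observe(); print(o["position"],o["ft_force"],o["gripper_width"])
c=np.zeros((560,640,3),np.uint8)
c[:320]=cv2.resize(g["img"][90:190,150:350],(640,320),interpolation=cv2.INTER_CUBIC)
c[320:]=cv2.resize(f["img"][180:255,80:280],(640,240),interpolation=cv2.INTER_CUBIC)
cv2.imwrite("pics/d1.png",c[:,:,::-1])
L=rect(-.005,.005,-.07,.07,.075,1)
for n,v in(("side",[g]),):
    p,k=fit(v,L,np.array([.5015,.1015,np.radians(11)]),0); print(n,p,k)
for t in("grip","hinge"): print(t,[(n,round(L[0]["p"],2),np.array(L[0]["xy"])*[512,384]) for n,L in(("side",landmark_of(t,g)),("top",landmark_of(t,f))) if L])
E
```

```text
[0.51427633 0.03401662 0.28056399] [-0.17542067 -1.055691    0.1910874 ] 0.0006115694705836396
side [0.51492946 0.09139236 0.17092751] -6.404019267861538
grip [('side', 0.63, array([212.1216,  92.3904])), ('top', 0.54, array([125.3888, 228.5184]))]
hinge [('side', 0.87, array([214.3232, 124.8   ])), ('top', 0.55, array([145.408 , 226.7904]))]
```

View pics/d1.png

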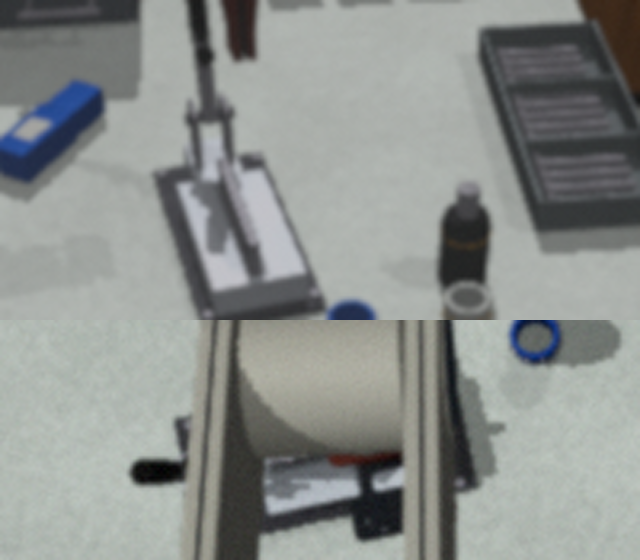

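The picture shows the blade on edge in the slot, with its near end at crop (255,265), and the lever leaning back, sleeve at (200,20) and hinge at (210,110). I now go over the lever to behind it with the jaws shut.

Emit:
{"op": "arm_command", "data": {
  "plan": [
    [0,0,0,0,0,-20,0],
    [0,0,0,0,0,-36,0],
    [0,0,0,0,0,-40,0],
    [0,0,0,0,0,-40,0],
    [0,0,0,0,0,-40,0]
  ]
}}

```text
clock: 12.47
position: [0.4799, 0.2093, 0.2801]
ee_rot: [0.449, 0.546, -0.45, 0.546]
ft_force: [1.3, 0.3, -0.4]
gripper_width: 0.0002
```

Emit:
{"op": "arm_command", "data": {
  "plan": [
    [0,0,0,0,0,-40,0],
    [0,0,0,0,0,-30,0],
    [0,0,0,0,0,-10,0],
    [0,0,0,0,0,0,0],
    [0,0,0,0,0,0,0]
  ]
}}

```text
clock: 12.88
position: [0.4652, 0.2857, 0.2799]
ee_rot: [0.449, 0.546, -0.45, 0.546]
ft_force: [0.5, -0.2, 0.2]
gripper_width: 0.0007
```

```bash
python3 - <<'E'
from plan import *
plan([.4661,.2831,.19],np.radians(11),3)
g=grab_frame("side"); save(g,"e1.png",(150,30,290,170),4)
E
```

```text
n 3 rv [0.002 0.001 0.001] d mm [  0.9  -2.6 -89.9] q6 0.34
[0.0007, 0.0003, 0.0004] [30.0, 0.2, 0.9]
[0.0007, 0.0003, 0.0004] [30.0, 0.2, 0.9]
[0.0007, 0.0003, 0.0004] [30.0, 0.1, 0.9]
```

View pics/e1.png

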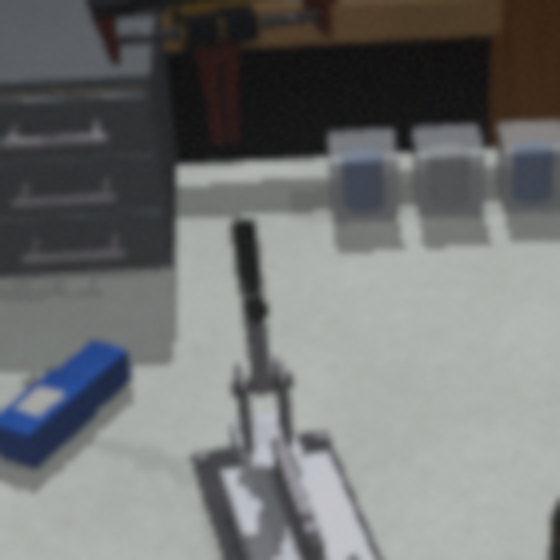

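The shut fingers, at crop (225,110), hang above and behind the lever tip at (243,228), with the path down clear. I lower and push.

Emit:
{"op": "arm_command", "data": {
  "plan": [
    [0,0,0,30,0,0,0],
    [0,0,0,35,0,0,0],
    [0,0,0,25,0,0,0],
    [0,0,0,0,0,0,0],
    [0,0,0,0,0,5,0]
  ]
}}

```text
clock: 13.35
position: [0.4665, 0.2794, 0.1898]
ee_rot: [0.449, 0.546, -0.451, 0.545]
ft_force: [0.8, 1.2, 0.3]
gripper_width: 0.0004
```

Emit:
{"op": "arm_command", "data": {
  "plan": [
    [0,0,0,0,0,12,0],
    [0,0,0,0,0,12,0],
    [0,0,0,0,0,12,0],
    [0,0,0,0,0,12,0],
    [0,0,0,0,0,12,0]
  ]
}}

```text
clock: 13.77
position: [0.4789, 0.2205, 0.1915]
ee_rot: [0.451, 0.545, -0.449, 0.546]
ft_force: [-0.4, 0.6, 0.8]
gripper_width: 0.0005
```

Emit:
{"op": "arm_command", "data": {
  "plan": [
    [0,0,0,0,0,12,0],
    [0,0,0,0,0,12,0],
    [0,0,0,0,0,12,0],
    [0,0,0,0,0,12,0],
    [0,0,0,0,0,0,0]
  ]
}}

```text
clock: 14.18
position: [0.4875, 0.1726, 0.1903]
ee_rot: [0.45, 0.545, -0.45, 0.545]
ft_force: [-0.6, 0.4, -0.5]
gripper_width: 0.0003
```

```bash
python3 - <<'E'
from h import *
g=grab_frame("side"); o=observe(); print(o["position"],o["ft_force"]); save(g,"e2.png",(150,80,290,200),4)
E
```

```text
[0.4874782  0.17349556 0.19037549] [ 0.52832066  0.85298442 -0.87728622]
```

View pics/e2.png

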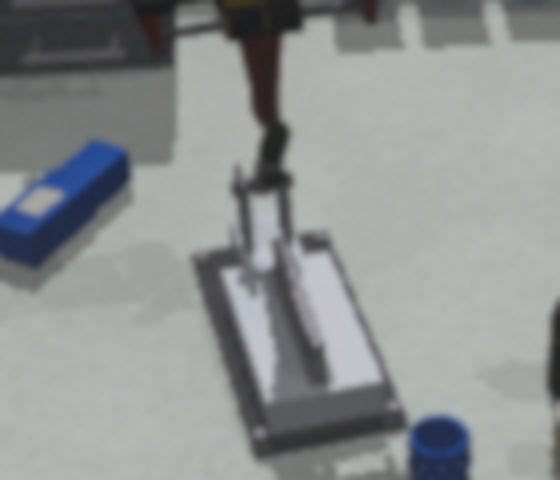

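The lever, with its sleeve end at crop (275,128), now leans over the slot ahead of the fingers. I keep going, with a little downward follow.

Emit:
{"op": "arm_command", "data": {
  "plan": [
    [0,0,0,2,0,12,0],
    [0,0,0,3,0,12,0],
    [0,0,0,4,0,12,0],
    [0,0,0,5,0,12,0],
    [0,0,0,6,0,10,0]
  ]
}}

```text
clock: 14.65
position: [0.4985, 0.1164, 0.1699]
ee_rot: [0.45, 0.546, -0.45, 0.546]
ft_force: [0.6, -0.5, -0.1]
gripper_width: -0.0001
```

```bash
cat > lev.py <<'E'
from fit import *
f=grab_frame("top"); g=grab_frame("side"); o=observe(); print(o["position"],o["ft_force"])
for n,F in(("side",g),("top",f)):
    for t in("grip",):
        print(n,t,[(d["p"],(np.array(d["xy"])*[512,384]).round(1)) for d in landmark_of(t,F)[:2]])
    for th in(0,.2,.4,.7,1.0,1.2):
        q=pose([.5014,.1015,np.radians(11)],np.array([[0,.115-.11*np.cos(th),.095+.11*np.sin(th)]])); print(th,proj(F,q).round(1))
E
python3 lev.py
```

```text
[0.49782816 0.11600414 0.16915963] [-0.81744352 -1.05661879 -0.01338446]
side grip [(0.7, array([215., 128.])), (0.62, array([224.9, 142.8]))]
0 [[223.  145.8]]
0.2 [[222.4 139.5]]
0.4 [[221.4 132.5]]
0.7 [[219.5 121.5]]
1.0 [[217.2 110.8]]
1.2 [[215.6 104.6]]
top grip [(0.45, array([295.3, 140.2])), (0.35, array([239.6, 153.1]))]
0 [[185.3 218.3]]
0.2 [[183.2 218.1]]
0.4 [[179.5 218.3]]
0.7 [[171.1 219.2]]
1.0 [[160.  220.9]]
1.2 [[151.5 222.4]]
```

Emit:
{"op": "arm_command", "data": {
  "plan": [
    [0,0,0,-20,0,0,0],
    [0,0,0,-30,0,0,0],
    [0,0,0,-30,0,-20,0],
    [0,0,0,-20,0,-30,0],
    [0,0,0,0,0,0,0]
  ]
}}

```text
clock: 15.27
position: [0.4907, 0.171, 0.2753]
ee_rot: [0.452, 0.545, -0.446, 0.547]
ft_force: [-0.3, -0.6, 0.1]
gripper_width: 0.0003
```

```bash
python3 lev.py | grep -v '^0\|^1'; python3 - <<'E'
from fit import *
g=grab_frame("side"); l,t,s=180,100,8
im=cv2.resize(g["img"][100:180,180:260],None,fx=s,fy=s,interpolation=cv2.INTER_CUBIC)[:600]
for th,c in((0,(0,255,0)),(.12,(255,0,0))):
    Q=np.array([[0,.115-r*np.cos(th)-h*np.sin(th)*-1*-1,.095+r*np.sin(th)+h*np.cos(th)] for r,h in((80,8),(135,8),(135,-8),(80,-8))])
    Q=np.array([[0,.115-r*np.cos(th)+h*np.sin(th),.095+r*np.sin(th)+h*np.cos(th)] for r,h in((.082,.01),(.135,.01),(.135,-.01),(.082,-.01))])
    p=(proj(g,pose([.5014,.1015,np.radians(11)],Q))-[l,t]+.5)*s-.5
    cv2.polylines(im,[p.round().astype(int)],True,c,1)
cv2.imwrite("pics/g1.png",im[:,:,::-1])
E
```

```text
[0.48891004 0.16795325 0.27125147] [-0.13008816 -0.27843177 -1.03261964]
side grip [(0.66, array([223.5, 143.4]))]
top grip [(0.74, array([182. , 219.1]))]
```

View pics/g1.png

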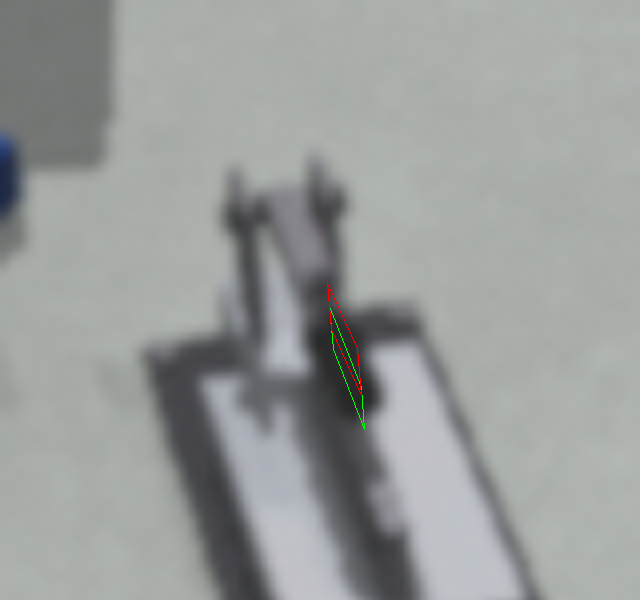

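The lever is down: the sleeve, at crop (350,370), lies between the overlays for 0 and 0.12 rad. Pressing lightly on the sleeve will settle which it is, because at 0 rad its top is at z 0.105, so contact should come at TCP 0.113.

Emit:
{"op": "arm_command", "data": {
  "plan": [
    [0,0,0,10,0,30,0],
    [0,0,0,30,0,30,0],
    [0,0,0,40,0,3,0],
    [0,0,0,35,0,0,0],
    [0,0,0,25,0,0,0]
  ]
}}

```text
clock: 15.93
position: [0.4987, 0.1036, 0.1273]
ee_rot: [0.449, 0.546, -0.452, 0.544]
ft_force: [-0.7, 1.0, 0.6]
gripper_width: 0.0001
```

Emit:
{"op": "arm_command", "data": {
  "plan": [
    [0,0,0,2,0,0,0],
    [0,0,0,0,0,0,0],
    [0,0,0,0,0,0,0]
  ]
}}

```text
clock: 16.18
position: [0.5012, 0.1053, 0.1295]
ee_rot: [0.45, 0.546, -0.45, 0.546]
ft_force: [0.8, -0.2, 0.5]
gripper_width: 0.0002
```

Emit:
{"op": "arm_command", "data": {
  "plan": [
    [0,0,0,4,0,0,0],
    [0,0,0,4,0,0,0],
    [0,0,0,2,0,0,0],
    [0,0,0,0,0,0,0],
    [0,0,0,0,0,0,0]
  ]
}}

```text
clock: 16.6
position: [0.5009, 0.1056, 0.1193]
ee_rot: [0.45, 0.546, -0.45, 0.546]
ft_force: [-0.5, -0.0, -0.2]
gripper_width: 0.0003
```

Emit:
{"op": "arm_command", "data": {
  "plan": [
    [0,0,0,2,0,0,0],
    [0,0,0,2,0,0,0],
    [0,0,0,1,0,0,0],
    [0,0,0,0,0,0,0],
    [0,0,0,0,0,0,0]
  ]
}}

```text
clock: 17.02
position: [0.5007, 0.1055, 0.1139]
ee_rot: [0.45, 0.546, -0.45, 0.546]
ft_force: [0.3, -0.2, -0.5]
gripper_width: 0.0006
```

Emit:
{"op": "arm_command", "data": {
  "plan": [
    [0,0,0,1,0,0,0],
    [0,0,0,1,0,0,0],
    [0,0,0,1,0,0,0],
    [0,0,0,0,0,0,0],
    [0,0,0,0,0,0,0]
  ]
}}

```text
clock: 17.43
position: [0.501, 0.1055, 0.1128]
ee_rot: [0.45, 0.545, -0.45, 0.546]
ft_force: [-6.6, -1.6, 20.5]
gripper_width: 0.0005
```

Firm contact (20 N) came at TCP 0.1128, so the sleeve top is at 0.105. That gives a clamp angle of about 0, with the pad on a seated blade. I back off, check that nothing else has moved, and hand in.

Emit:
{"op": "arm_command", "data": {
  "plan": [
    [0,0,0,-5,0,0,0],
    [0,0,0,-20,0,0,0],
    [0,0,0,-40,0,0,0],
    [0,0,0,-40,0,0,0],
    [0,0,0,-40,0,0,0]
  ]
}}

```text
clock: 17.85
position: [0.5002, 0.1054, 0.2573]
ee_rot: [0.449, 0.546, -0.45, 0.545]
ft_force: [1.2, 0.2, 0.6]
gripper_width: 0.0001
```

Emit:
{"op": "arm_command", "data": {
  "plan": [
    [0,0,0,-10,0,20,0],
    [0,0,0,0,0,35,0],
    [0,0,0,0,0,35,0],
    [0,0,0,0,0,10,0],
    [0,0,0,0,0,0,0]
  ]
}}

```text
clock: 18.27
position: [0.5201, 0.0055, 0.266]
ee_rot: [0.451, 0.545, -0.451, 0.545]
ft_force: [0.4, 0.6, 0.4]
gripper_width: 0.0005
```

```bash
python3 lev.py | grep -v '^0\|^1'; python3 - <<'E'
from h import *
g=grab_frame("side"); f=grab_frame("top")
for t in("short_blade","blue_cage","white_cage","gas_spring","yellow_box"):
    print(t,[(n,(np.array(L[0]["xy"])*[512,384]).round(1)) for n,L in(("s",landmark_of(t,g)),("t",landmark_of(t,f))) if L])
c=cv2.resize(g["img"][90:290,150:350],(600,600),interpolation=cv2.INTER_CUBIC); cv2.imwrite("pics/z.png",c[:,:,::-1])
E
```

```text
[0.51951218 0.00762313 0.26566224] [-0.80722303 -0.04195764 -0.10799388]
side grip [(0.59, array([226.6, 143.8]))]
top grip [(0.68, array([182.3, 219.7]))]
short_blade [('s', array([267. , 258.7])), ('t', array([190.5, 217.6]))]
blue_cage [('t', array([237.5, 151.4]))]
white_cage [('s', array([291.3, 195.3])), ('t', array([191.2, 219.6]))]
gas_spring [('s', array([292.9, 177.5])), ('t', array([208.6, 147.9]))]
yellow_box [('t', array([296.3, 141.1]))]
```

View pics/z.png

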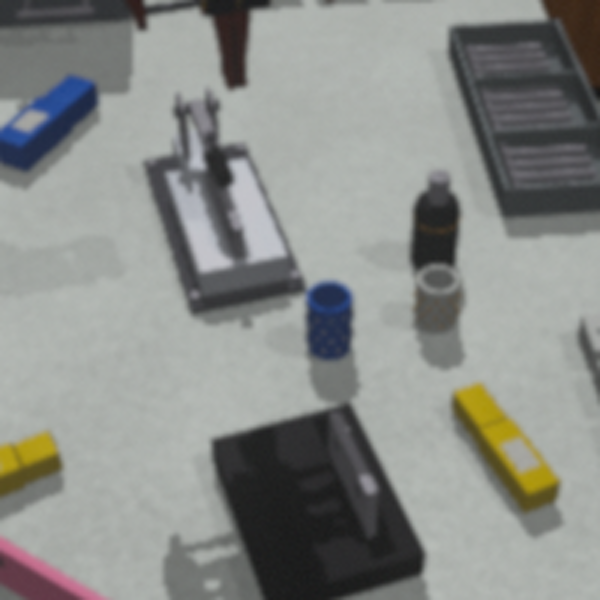

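The final picture shows the lever level over the slot with the blade under it, sleeve at (218,165). The short blade is in the rack at (355,480), all bystanders are standing where they were, and the gripper is clear.

```bash
python3 -c "
from workcell import *
print(job_done())"
```

```text
the job is handed in; nothing more can be done
None
```

The long blade is in the slot of the clamping block, on edge, and the clamp arm rests on it. I handed the job in at about 18.5 s of the 51 s allowed; the hand-in reports no verdict.

**Blade:** I took the long blade from the near bay of the rack and lowered it slowly into the slot. It touched the slot floor at the predicted height (TCP z about 0.054 m, force rising by about 13 N), and I released it there without a drop.

**Clamp:** I pushed the clamp arm over from behind until it swung down. A press on its sleeve then met firm contact (20 N) with the sleeve top at z about 0.105 m. That puts the clamp angle at about 0 rad, with the pad on a fully seated blade.

**Last look:** The final picture shows the arm level over the blade, the short blade still in the rack and the bystanders where they were. The gripper is clear of everything.

**Checks that failed or disagreed:**
- **Blade pose in the slot:** an edge fit on the side picture, taken before the clamp was closed, locked onto something else. I relied on the TCP pose, the contact height and the pictures instead.
- **Clamp angle:** the network's grip points gave angles from about 0.06 to 0.25 rad. I trusted the contact height over these.
- **Bystanders:** the last network readings for the bystanders were partly wrong; for example, the top view put the white cage on the block. I judged those from the picture.

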